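Free the wedge behind the carvings

ROBOT

A 7-joint arm with a two-finger parallel gripper is mounted at the origin on the work surface. World frame = base frame: x ahead of the robot, y to its left, z up, the work surface at z = 0. Lengths are in m, angles in degrees, forces in N, time in s.
With the tool pointing down it reaches from about 0.425 to 0.875 m from the base axis. Payload 4.7 kg.
Tool frame: the origin (TCP) lies between the finger pads; the fingertips stand 8 mm ahead of it and the grasp point (between the pads) lies 11 mm behind it (env.tip_extent is the distance from the TCP to the fingertips, in m); z points along the fingers, y is the line along which they close (so a half turn about z gives the same grasp; the last joint's range is limited). The gripper opens to 87 mm and grips with 3 to 60 N. Pads are 19 mm wide; open, the fingers measure 117 mm over their backs; the gripper's body (75 mm by 190 mm) begins 51 mm behind the grasp point.
Start: joints at [77.24, 18.392, -4.016, 83.108, 1.295, 78.541, -3.26], TCP at [0.152, -0.632, 0.231] pointing down, gripper open.
Joint ranges: [-163.93, 163.93], [-17.29, 119.83], [-79.2, 71.16], [3.27, 140.29], [-89.18, 269.18], [5.43, 117.66], [-154.24, 154.24]. Speed limits (degrees/s): [147.25, 147.25, 180, 180, 180, 180, 180].

INTERFACE

Orientations are given as [roll, pitch, yaw] about the fixed x, y, z axes, in that order (R = Rz(yaw) Ry(pitch) Rx(roll)).
In Python, from cell import sensors, vision, workorder, env gives the robot as it stands.
- The arm moves only by the tool drive_tool, never from a script. Its argument "moves" is a list of rows, each an object of numbers: "x", "y", "z": the shift along the tool's x, y, z in mm; "rx", "ry", "rz": the turn, a rotation vector about the tool's x, y, z in rad; "fingers": the closure, from -1 (fully open) to 1 (shut). In form: [{"x": .., "y": .., "z": .., "rx": .., "ry": .., "rz": .., "fingers": ..}, ...]. A call has 1 to 20 rows; each row is the pose to reach, as a shift and turn from the pose commanded when the call began, along the tool's axes at that moment; what a row does not reach only later rows make up. A row lasts 1/8 s, in which the tool goes at most 62.5 mm and 10.7 degrees, less where a joint would pass 70% of its speed; a pose out of reach is approached as far as the arm can. A call with a gripper value outside its range is refused whole. The fingers move at their own pace and stop on an object; "force" is the grip in N (left out, the last holds). Time passes only in rows, so rows that repeat a pose let the fingers close. It gives the time, the measured TCP pose, the force, the opening and the grip force at its end, in the units of the state.
- sensors.get_obs(): the state, without advancing time (a new reading comes with each control period).
- vision.read_camera(name): name is "side" or "top"; returns a dict with "image" (384x512x3 uint8, red, green, blue), "fx", "fy", "cx", "cy" (pixels), "R" (3x3) and "t" (3): a world point X has camera coordinates R X + t. Camera axes: x right, y down, z forward; pixel columns grow to the right and rows downward; lengths in m; the calibration is good to about 2 mm. A picture is of the moment at which its call begins. There is no depth.
- workorder.sign_off(): hands the job in; it is judged then, once.
The state is a dict: "time_s": time; "qpos": joint angles; "joint_velocities": joint speeds; "effort": joint torques, N m; "tool_pos": TCP position; "tool_rot": TCP orientation; "force": force on the tool from outside, world axes, zero at the start; "wrist_torque": the same for the moment, N m; "grip_width": finger opening in m; "grasp_force": force on a finger pad.
Only numpy, scipy, OpenCV 4.12 (cv2) and the standard library are available. Lean on these libraries where they do the work, as an engineer would, in place of code of your own. Each camera call takes 0.05 s, during which the arm holds its last target. There are 200 camera calls.

TASK

The glued piece in the little wedge press is set: first stand all three carved figures that crowd the press upright on the plain side board, then pull the wedge up out of its gap and put it in the metal tray. Only then stand each figure upright again on the very mark of the press board where it stood at the start. Do not topple a figure and do not shift the glue jar.

Things in the scene. Friction and masses are not known exactly. Their poses are not given: they have to be found in the camera images.
- robed: Robed person: tapering robe, round shoulders, ball head 27 mm wide; 134 mm tall. Grip at any yaw the upright shoulder cylinder, 32 mm in diameter, 74 to 104 mm above the foot's underside. Bare carved wood, loose, about 0.1 kg, on a round foot 46 mm wide, 10 mm thick. Origin: centre of the foot's underside, z up. Starts on one of the three round marks of the press board.
- owl: Stout owl with two small ears on a flat head; 125 mm tall with ears. Grip at any yaw the upright cylinder of the head, 38 mm in diameter, 74 to 106 mm above the foot's underside. Bare carved wood, loose, about 0.1 kg, on a round foot 46 mm wide, 10 mm thick. Origin: centre of the foot's underside, z up. Starts on one of the three round marks of the press board.
- sun: Sun: thin stem with an upright flat disc, 54 mm in diameter (64 with rim beads), 14 mm thick along its x axis, centre 98 mm above the foot's underside; 130 mm tall. Grip the disc closing along x. Bare carved wood, loose, about 0.1 kg, on a round foot 46 mm wide, 10 mm thick. Origin: centre of the foot's underside, z up. Starts on one of the three round marks of the press board.
- wedge: Light wood wedge, loose, 30 g, upright in the gap of the press, standing on the press board: 12 mm thick (x), 66 mm tall (z), 36 mm wide (y) at the top, 28 at the foot. Origin at its middle, 33 mm above the foot. Its top 36 mm stand free above the blocks. Slack in the gap (1.25 mm each side), pulls straight up. Grip its flat faces, closing along x.
- press: Fixed plywood board 18 mm thick (x -122 to 78, y -90 to 90 mm), two dark wood blocks on it, tops 48 mm above the table, x 7.5 to 33.5 and -7.5 to -27.5, 44 mm long in y; between them the gap, 14.5 mm, along y. Origin: on the table under the middle of the gap. Three darker flush round marks, 54 mm wide, at (x, y) (0, 54), (0, -54), (-60, 0); each figure starts within 6 mm of a mark's centre.
- side_board: Plain light wood board lying on the table, fixed, to one side of the press: 240 mm along its x, 130 mm along y, 10 mm thick, empty. Origin: centre of its underside on the table.
- tray: Dark metal tray, open on top, fixed, on the other side of the press: 160 mm along its x, 130 mm along y, 30 mm high, walls and floor 5 mm. Origin: centre of its underside on the table. The wedge may lie or stand anyhow inside.
- glue_jar: Closed glue jar with a white cap, loose, 60 mm in diameter, 85 mm tall, standing beyond the press. Origin: centre of its underside. To be left where it is.
Mind the look-alikes: they are no part of the job. Leave any blue or purple look-alike of the sun alone. What is shaped like the owl but red is not meant.

How it is judged (in metres and radians):
On the way, in this order (a step that is already met when the one before it is completed fails the run):
1. all three figures stand released on the side board, the wedge still in its gap (x of robed in the frame of side_board between -0.12 and 0.12 m and y of robed in the frame of side_board between -0.065 and 0.065 m and z of robed in the frame of side_board between 0.006 and 0.016 m and angle between each of robed, owl, sun's own z axis and vertical below 0.12 rad and contact force between the fingers and robed below 0.1 N and x of owl in the frame of side_board between -0.12 and 0.12 m and y of owl in the frame of side_board between -0.065 and 0.065 m and z of owl in the frame of side_board between 0.006 and 0.016 m and contact force between the fingers and owl below 0.1 N and x of sun in the frame of side_board between -0.12 and 0.12 m and y of sun in the frame of side_board between -0.065 and 0.065 m and z of sun in the frame of side_board between 0.006 and 0.016 m and contact force between the fingers and sun below 0.1 N and x of wedge in the frame of press between -0.01 and 0.01 m and y of wedge in the frame of press between -0.03 and 0.03 m and z of wedge in the frame of press between 0.04 and 0.06 m), for 0.2 s.
2. the wedge is released in the tray while all three figures still stand on the side board (x of wedge in the frame of tray between -0.07 and 0.07 m and y of wedge in the frame of tray between -0.055 and 0.055 m and z of wedge in the frame of tray between 0 and 0.05 m and contact force between the fingers and wedge below 0.1 N and x of robed in the frame of side_board between -0.12 and 0.12 m and y of robed in the frame of side_board between -0.065 and 0.065 m and z of robed in the frame of side_board between 0.006 and 0.016 m and angle between each of robed, owl, sun's own z axis and vertical below 0.12 rad and contact force between the fingers and robed below 0.1 N and x of owl in the frame of side_board between -0.12 and 0.12 m and y of owl in the frame of side_board between -0.065 and 0.065 m and z of owl in the frame of side_board between 0.006 and 0.016 m and contact force between the fingers and owl below 0.1 N and x of sun in the frame of side_board between -0.12 and 0.12 m and y of sun in the frame of side_board between -0.065 and 0.065 m and z of sun in the frame of side_board between 0.006 and 0.016 m and contact force between the fingers and sun below 0.1 N), for 0.2 s.
At the end, for the whole second after the job is handed in: Each figure stands upright (within 0.12 rad) and released within 15 mm of where it stood at the start, the wedge lies or stands released inside the tray (its middle within 70 mm in x and 55 mm in y of the tray's centre and below 50 mm), and all four are at rest (distance of each of robed, owl, sun from where it was at the start of the episode below 0.015 m and angle between each of robed, owl, sun's own z axis and vertical below 0.12 rad and contact force between the fingers and robed below 0.1 N and contact force between the fingers and owl below 0.1 N and contact force between the fingers and sun below 0.1 N and x of wedge in the frame of tray between -0.07 and 0.07 m and y of wedge in the frame of tray between -0.055 and 0.055 m and z of wedge in the frame of tray between 0 and 0.05 m and contact force between the fingers and wedge below 0.1 N and linear speed of each of robed, owl, sun, wedge below 0.02 m/s); the robot touches nothing.
It fails at once if a figure is toppled (leans more than 0.6 rad) (angle between any of robed, owl, sun's own z axis and vertical above 0.6 rad).
It fails at once if the glue jar is shifted by more than 20 mm (distance of glue_jar from where it was at the start of the episode above 0.02 m).
It also fails if it takes over 144 s, if anything falls off the work surface, if the arm or the gripper's body presses on something with over 40 N, if the wrist force passes 120 N, or if a joint passes its speed limit or range.

## Working session

There is one attempt and no reset: what is moved stays moved. The work goes in short steps, Python scripts to look and compute and a tool call to move; the robot and the scene stay as the last step left them, time stands still between calls to the robot, and variables do not carry over. Pictures are saved under pics/ and viewed, at most 14 in all, crops included, and the job is handed in when it is done.

Besides the shell and the picture viewer there is one more tool, called after ">>>" by a JSON object that holds its "name" and its "arguments", one argument or row to a line. drive_tool: Moves the arm, as the interface text tells. Its arguments: {"type":"object","properties":{"moves":{"type":"array"},"force":{"type":"number"}},"required":["moves"]}

```bash
mkdir -p pics; ls
python3 - <<'E'
from cell import sensors, vision, workorder, env
import cv2,numpy as np
o=sensors.get_obs();print(o['tool_pos'],o['tool_rot'],o['grip_width'],env.tip_extent)
for n in('side','top'):
    c=vision.read_camera(n);cv2.imwrite(f'pics/{n}0.png',cv2.resize(c['image'][:,:,::-1],(800,600),interpolation=cv2.INTER_CUBIC))
    np.savez(f'{n}0.npz',**c)
    print(n,c['fx'],c['fy'],c['cx'],c['cy'],c['R'].tolist(),c['t'], -c['R'].T@c['t'])
E
```

```text
pics
[ 0.15228431 -0.63135308  0.22946642] [-1.79889149e+02  5.96113166e-03  1.35658913e+01] 0.08703058762265897 0.008
side 472.6169873028957 472.6169873028957 251.9126569978133 187.60966993378182 [[0.7427098996364042, -0.6695795425759683, -0.006726153866739951], [-0.5339383232895325, -0.5861326254450908, -0.6093918380743276], [0.4040938899622768, 0.4561927022132224, -0.7928406816899304]] [-0.44707028  0.35229858  0.99505401] [ 0.11805399 -0.5467918   1.00060011]
top 367.9472148493381 367.9472148493381 257.36283145683865 193.5529696196398 [[0.016272100267230815, -0.9997670387785214, -0.014180512152937258], [-0.9933990129311657, -0.014554578138622133, -0.11378297483627366], [0.11355007644329673, 0.015938394750825924, -0.9934044230385166]] [-0.00162798  0.59974855  0.82210386] [ 0.50246615 -0.00600153  0.8848997 ]
```

View pics/side0.png

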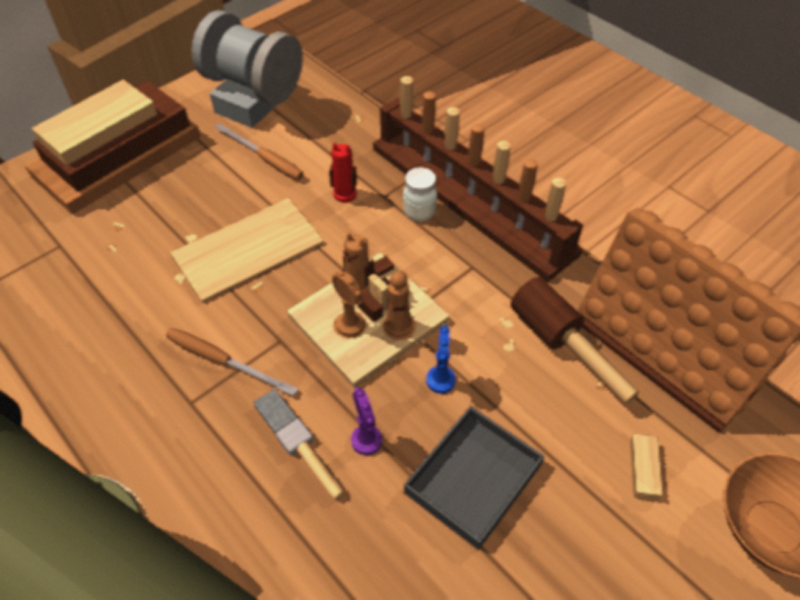

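View pics/top0.png

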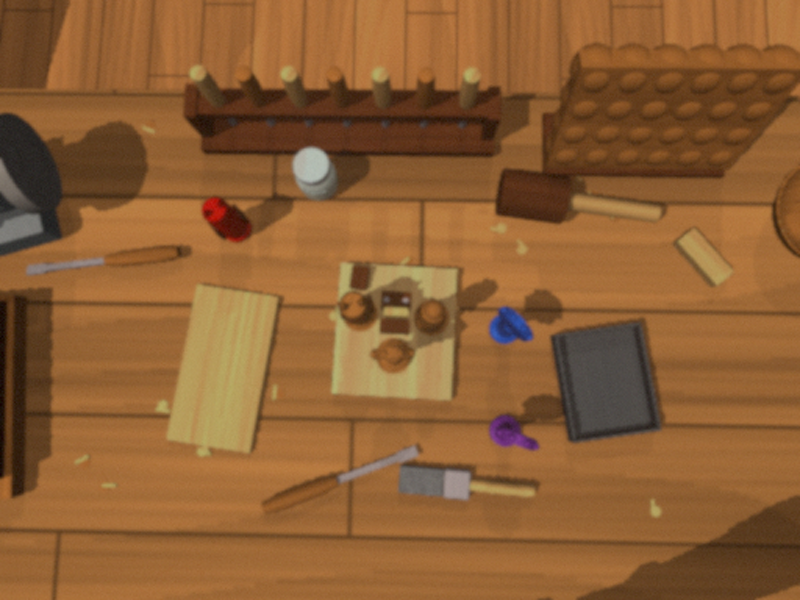

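```bash
cat > h.py <<'E'
import numpy as np,cv2
from scipy.spatial.transform import Rotation as Ro
def proj(c,X):
    p=np.atleast_2d(X)@c['R'].T+c['t'];return np.c_[c['fx']*p[:,0]/p[:,2]+c['cx'],c['fy']*p[:,1]/p[:,2]+c['cy']]
def onplane(c,uv,z):
    uv=np.atleast_2d(uv);d=np.c_[(uv[:,0]-c['cx'])/c['fx'],(uv[:,1]-c['cy'])/c['fy'],np.ones(len(uv))]@c['R']
    o=-c['R'].T@c['t'];return o+d*((z-o[2])/d[:,2])[:,None]
def cam(n):
    from cell import vision
    return vision.read_camera(n)
def go(x,y,z,yaw):
    "move numbers (mm, rad) in tool axes for a downward TCP pose (m, deg)"
    from cell import sensors
    o=sensors.get_obs();R=Ro.from_euler('xyz',o['tool_rot'],degrees=True)
    d=R.inv().apply(np.array([x,y,z])-o['tool_pos'])*1e3
    T=Ro.from_euler('xyz',[180,0,yaw],degrees=True)
    return np.round(d,1),np.round((R.inv()*T).as_rotvec(),3)
E
python3 - <<'E'
from h import *
for n in('top','side'):
    c=dict(np.load(f'{n}0.npz'));im=c['image']
    hsv=cv2.cvtColor(im,cv2.COLOR_RGB2HSV)
    # seed regions (native px)
    seeds={'top':{'press':((215,245),.018),'sideb':((142,235),.010),'tray':((388,243),.03)},'side':{'press':((235,236),.018),'sideb':((160,160),.010),'tray':((303,304),.03)}}[n]
    for k,((u,v),z) in seeds.items():
        lab=cv2.cvtColor(im,cv2.COLOR_RGB2LAB).astype(float)
        d=np.linalg.norm(lab-np.median(lab[v-2:v+3,u-2:u+3].reshape(-1,3),0),axis=2)
        m=(d<(22 if k!='tray' else 28)).astype(np.uint8)
        _,L=cv2.connectedComponents(m);m=(L==L[v,u]).astype(np.uint8)
        cn=max(cv2.findContours(m,0,1)[0],key=len)[:,0,:]
        W=onplane(c,cn,z)[:,:2].astype(np.float32)*1e3
        print(n,k,cv2.minAreaRect(W))
t=dict(np.load('top0.npz'))['image'][160:260,205:305];s=dict(np.load('side0.npz'))['image'][140:240,180:280]
cv2.imwrite('pics/crop.png',cv2.resize(np.hstack([t,s])[:,:,::-1],(800,400),interpolation=cv2.INTER_CUBIC))
E
```

```text
top press ((522.1824951171875, 26.610000610351562), (187.21890258789062, 122.0489273071289), 87.32506561279297)
top sideb ((493.0119934082031, 282.4344482421875), (126.2261734008789, 252.7700958251953), 82.06782531738281)
top tray ((481.5444641113281, -240.1348419189453), (163.89852905273438, 255.0795440673828), 8.990286827087402)
side press ((506.31982421875, 21.241355895996094), (178.3035430908203, 90.39497375488281), 88.08092498779297)
side sideb ((493.37274169921875, 290.82989501953125), (144.1118621826172, 254.5380401611328), 81.97181701660156)
side tray ((483.13818359375, -263.47698974609375), (163.01455688476562, 240.80747985839844), 6.664300441741943)
```

View pics/crop.png

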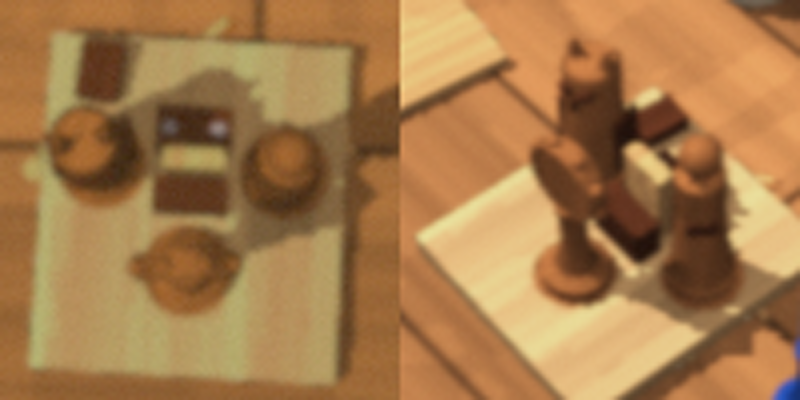

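Run:
```python
from h import *
t=dict(np.load('top0.npz'));s=dict(np.load('side0.npz'))
T=lambda p:np.array(p)/4.+[204.6,159.6]
S=lambda p:(np.array(p)-[400,0])/4.+[179.6,139.6]
P=onplane(t,T([(53,33),(354,47),(30,367),(337,383)]),.018)*1e3
print('corners',P.round(1).tolist())
# model corners TL (78,90) TR (78,-90) BL (-122,90) BR (-122,-90)
M=np.array([(78,90),(78,-90),(-122,90),(-122,-90)],float)
A=M-M.mean(0);B=P[:,:2]-P[:,:2].mean(0)
th=np.arctan2((A[:,0]*B[:,1]-A[:,1]*B[:,0]).sum(),(A*B).sum());R=np.array([[np.cos(th),-np.sin(th)],[np.sin(th),np.cos(th)]])
o=P[:,:2].mean(0)-R@M.mean(0);print('press',o,np.degrees(th),'res',(M@R.T+o-P[:,:2]).round(1).tolist())
for n,m in(('owl',(0,54)),('robed',(0,-54)),('sun',(-60,0)),('gap',(0,0))):print(n,'mark',(R@m+o).round(1))
for n,p,z in(('sunfoot',(187,278),.028),('owlhead',(80,133),.124),('robedfoot',(284,178),.028),('robedhead',(293,150),.140),('sundisc',(183,255),.116),('wedgetop',(193,157),.084)):print('top',n,(onplane(t,T([p]),z)*1e3).round(1)[0])
for n,p,z in(('sunfoot',(575,270),.026),('robedfoot',(701,282),.024),('sundisc',(566,178),.116),('owlhead',(588,68),.124),('robedhead',(699,153),.138),('sunL',(537,162),.116),('sunR',(598,193),.116),('wedgetop',(642,148),.084)):print('side',n,(onplane(s,S([p]),z)*1e3).round(1)[0])
# side board corners, tray corners from 800-scale top
K=lambda p:np.array(p)*.64
print('sb',(onplane(t,K([(199,285),(281,296),(168,440),(249,453)]),.01)*1e3).round(0).tolist())
print('tray',(onplane(t,K([(552,335),(642,320),(570,441),(660,428)]),.03)*1e3).round(0).tolist())
print('blue/purple',(onplane(t,K([(505,330),(503,432)]),.01)*1e3).round(0).tolist(),'red',(onplane(t,K([(240,232)]),.0)*1e3).round(0).tolist())
print('go',go(.5,.03,.23,0))
```

```text
corners [[662.1, 103.5, 18.0], [656.1, -76.5, 18.0], [464.3, 111.3, 18.0], [458.1, -67.6, 18.0]]
press [582.12064164  16.85135364] -2.198668140758196 res [[1.4, 0.3], [0.5, 0.4], [-0.6, 0.1], [-1.3, -0.8]]
owl mark [584.2  70.8]
robed mark [580.  -37.1]
sun mark [522.2  19.2]
gap mark [582.1  16.9]
top sunfoot [517.2  20.3  28. ]
top owlhead [589.9  74.5 124. ]
top robedfoot [576.3 -35.2  28. ]
top robedhead [581.  -35.8 140. ]
top sundisc [527.6  19.9 116. ]
top wedgetop [582.2  16.5  84. ]
side sunfoot [520.   16.4  26. ]
side robedfoot [573.5 -42.8  24. ]
side sundisc [521.8  19.3 116. ]
side owlhead [583.3  71.2 124. ]
side robedhead [581.2 -32.9 138. ]
side sunL [516.8  40.3 116. ]
side sunR [528.6  -2.1 116. ]
side wedgetop [586.6  26.1  84. ]
sb [[625.0, 322.0, 10.0], [610.0, 195.0, 10.0], [390.0, 356.0, 10.0], [373.0, 233.0, 10.0]]
tray [[555.0, -215.0, 30.0], [579.0, -348.0, 30.0], [401.0, -239.0, 30.0], [422.0, -370.0, 30.0]]
blue/purple [[563.0, -149.0, 10.0], [410.0, -145.0, 10.0]] red [[712.0, 266.0, 0.0]]
go (array([ 4.931e+02, -5.614e+02,  5.000e-01]), array([-0.002,  0.   ,  0.237]))
```

Run:
```python
from h import *
print(go(.587,.073,.26,87.8))
s=dict(np.load('side0.npz'));im=cv2.resize(s['image'],None,fx=4,fy=4,interpolation=cv2.INTER_CUBIC)
a=np.linspace(0,2*np.pi,60)
def ring(P,col):
    cv2.polylines(im,[((proj(s,P)+.5)*4).astype(int)],True,col,1)
ring(np.c_[.521+.023*np.cos(a),.019+.023*np.sin(a),.028+0*a],(0,255,0))
ring(np.c_[.579+.023*np.cos(a),-.036+.023*np.sin(a),.028+0*a],(0,255,0))
ring(np.c_[.587+.019*np.cos(a),.073+.019*np.sin(a),.124+0*a],(0,255,0))
for y,col in((0,(0,255,255)),(15,(255,255,0))):
    y=np.radians(y);ring(np.c_[.521-.007*np.cos(y)-.027*np.sin(y)*np.cos(a),.019-.007*np.sin(y)+.027*np.cos(y)*np.cos(a),.116+.027*np.sin(a)],col)
cv2.imwrite('pics/ov.png',im[540:980,700:1140,::-1])
```

```text
(array([ 587.8, -582.8,  -29.5]), array([-2.000e-03, -1.000e-03, -1.296e+00]))
```

View pics/ov.png

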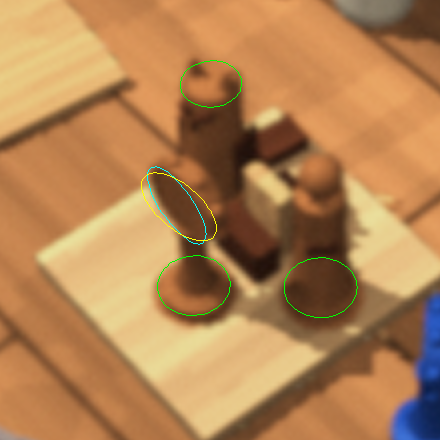

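The crops show brown owl at top-view (355,308), robed at (432,315), sun at (393,355) and the wedge at (397,312). Look-alikes to leave alone are the blue sun (508,325), purple sun (510,432), red owl (225,218) and a loose light stick (704,257). The overlay rings match the brown figures. Owl first.

>>> {"name": "drive_tool", "arguments": {
  "moves": [
    {"x": 59, "y": -58, "z": -15, "rz": -0.13, "fingers": -0.4},
    {"x": 118, "y": -117, "z": -30, "rz": -0.26, "fingers": -0.4},
    {"x": 176, "y": -175, "z": -30, "rz": -0.39, "fingers": -0.4},
    {"x": 235, "y": -233, "z": -30, "rz": -0.52, "fingers": -0.4},
    {"x": 294, "y": -291, "z": -30, "rz": -0.65, "fingers": -0.4},
    {"x": 353, "y": -350, "z": -30, "rz": -0.78, "fingers": -0.4},
    {"x": 411, "y": -408, "z": -30, "rz": -0.91, "fingers": -0.4},
    {"x": 470, "y": -466, "z": -30, "rz": -1.04, "fingers": -0.4},
    {"x": 529, "y": -524, "z": -30, "rz": -1.17, "fingers": -0.4},
    {"x": 588, "y": -583, "z": -30, "rz": -1.296, "fingers": -0.4},
    {"x": 588, "y": -583, "z": -30, "rz": -1.296, "fingers": -0.4},
    {"x": 588, "y": -583, "z": -30, "rz": -1.296, "fingers": -0.4},
    {"x": 588, "y": -583, "z": -30, "rz": -1.296, "fingers": -0.4},
    {"x": 588, "y": -583, "z": -30, "rz": -1.296, "fingers": -0.4},
    {"x": 588, "y": -583, "z": -30, "rz": -1.296, "fingers": -0.4},
    {"x": 588, "y": -583, "z": -30, "rz": -1.296, "fingers": -0.4}
  ],
  "force": 15
}}

```text
invalid input at $.moves[0]: expected keys x, y, z, rx, ry, rz, fingers
```

Run:
```python
from h import *
from cell import sensors
o=sensors.get_obs();print(o['tool_pos'],o['tool_rot'],o['grip_width'],o['qpos'])
print(go(.587,.073,.100,87.8))
```

```text
[ 0.1523228  -0.63141169  0.22956089] [-1.79901141e+02  6.02999812e-03  1.35678366e+01] 0.08698712303413399 [77.24032874 18.43628608 -4.01562745 83.16714651  1.29568097 78.54069547
 -3.26164443]
(array([ 587.8, -582.6,  130.5]), array([-2.000e-03, -1.000e-03, -1.296e+00]))
```

>>> {"name": "drive_tool", "arguments": {
  "moves": [
    {"x": 118, "y": -117, "z": -30, "rx": 0, "ry": 0, "rz": -0.26, "fingers": -0.4},
    {"x": 235, "y": -233, "z": -30, "rx": 0, "ry": 0, "rz": -0.52, "fingers": -0.4},
    {"x": 353, "y": -350, "z": -30, "rx": 0, "ry": 0, "rz": -0.78, "fingers": -0.4},
    {"x": 470, "y": -466, "z": -30, "rx": 0, "ry": 0, "rz": -1.04, "fingers": -0.4},
    {"x": 588, "y": -583, "z": -30, "rx": 0, "ry": 0, "rz": -1.296, "fingers": -0.4},
    {"x": 588, "y": -583, "z": -30, "rx": 0, "ry": 0, "rz": -1.296, "fingers": -0.4},
    {"x": 588, "y": -583, "z": -30, "rx": 0, "ry": 0, "rz": -1.296, "fingers": -0.4},
    {"x": 588, "y": -583, "z": -30, "rx": 0, "ry": 0, "rz": -1.296, "fingers": -0.4},
    {"x": 588, "y": -583, "z": -30, "rx": 0, "ry": 0, "rz": -1.296, "fingers": -0.4},
    {"x": 588, "y": -583, "z": -30, "rx": 0, "ry": 0, "rz": -1.296, "fingers": -0.4},
    {"x": 588, "y": -583, "z": -30, "rx": 0, "ry": 0, "rz": -1.296, "fingers": -0.4},
    {"x": 588, "y": -583, "z": -30, "rx": 0, "ry": 0, "rz": -1.296, "fingers": -0.4},
    {"x": 588, "y": -583, "z": -30, "rx": 0, "ry": 0, "rz": -1.296, "fingers": -0.4},
    {"x": 588, "y": -583, "z": -30, "rx": 0, "ry": 0, "rz": -1.296, "fingers": -0.4},
    {"x": 588, "y": -583, "z": -30, "rx": 0, "ry": 0, "rz": -1.296, "fingers": -0.4},
    {"x": 588, "y": -583, "z": -30, "rx": 0, "ry": 0, "rz": -1.296, "fingers": -0.4},
    {"x": 588, "y": -583, "z": -30, "rx": 0, "ry": 0, "rz": -1.296, "fingers": -0.4},
    {"x": 588, "y": -583, "z": -30, "rx": 0, "ry": 0, "rz": -1.296, "fingers": -0.4}
  ],
  "force": 15
}}

```text
time_s: 2.35
tool_pos: [0.5871, 0.0714, 0.2608]
tool_rot: [180.0, 0.1, 87.7]
force: [-0.2, -0.3, 0.3]
grip_width: 0.0611
grasp_force: 0.0
```

Run:
```python
from h import *
from cell import sensors
o=sensors.get_obs();print(o['tool_pos'],o['tool_rot'],o['grip_width'],o['qpos'])
print(go(.587,.073,.100,87.8))
```

```text
[0.58713946 0.07138372 0.26076088] [1.79976041e+02 6.21251229e-02 8.77038500e+01] 0.06111610762279852 [ 30.8865058   16.03017682 -48.78899809  87.92809094  12.19103301
  81.54283374 -20.88910425]
(array([  1.8,  -0.3, 160.8]), array([ 0.   ,  0.001, -0.002]))
```

>>> {"name": "drive_tool", "arguments": {
  "moves": [
    {"x": 2, "y": 0, "z": 40, "rx": 0, "ry": 0, "rz": 0, "fingers": -0.4},
    {"x": 2, "y": 0, "z": 80, "rx": 0, "ry": 0, "rz": 0, "fingers": -0.4},
    {"x": 2, "y": 0, "z": 120, "rx": 0, "ry": 0, "rz": 0, "fingers": -0.4},
    {"x": 2, "y": 0, "z": 145, "rx": 0, "ry": 0, "rz": 0, "fingers": -0.4},
    {"x": 2, "y": 0, "z": 160, "rx": 0, "ry": 0, "rz": 0, "fingers": -0.4},
    {"x": 2, "y": 0, "z": 160, "rx": 0, "ry": 0, "rz": 0, "fingers": -0.4},
    {"x": 2, "y": 0, "z": 160, "rx": 0, "ry": 0, "rz": 0, "fingers": -0.4},
    {"x": 2, "y": 0, "z": 160, "rx": 0, "ry": 0, "rz": 0, "fingers": 1},
    {"x": 2, "y": 0, "z": 160, "rx": 0, "ry": 0, "rz": 0, "fingers": 1},
    {"x": 2, "y": 0, "z": 160, "rx": 0, "ry": 0, "rz": 0, "fingers": 1},
    {"x": 2, "y": 0, "z": 160, "rx": 0, "ry": 0, "rz": 0, "fingers": 1},
    {"x": 2, "y": 0, "z": 160, "rx": 0, "ry": 0, "rz": 0, "fingers": 1}
  ],
  "force": 15
}}

```text
time_s: 3.85
tool_pos: [0.5874, 0.0748, 0.1008]
tool_rot: [180.0, 0.0, 87.8]
force: [-1.7, -0.2, 3.5]
grip_width: 0.0376
grasp_force: 15.0
```

Run:
```python
from h import *
print(go(.587,.073,.26,87.8),go(.502,.307,.26,87.8))
```

```text
(array([  -1.9,   -0.3, -159.2]), array([0., 0., 0.])) (array([ 228.7,  -94.1, -159.2]), array([0., 0., 0.]))
```

>>> {"name": "drive_tool", "arguments": {
  "moves": [
    {"x": 0, "y": 0, "z": -20, "rx": 0, "ry": 0, "rz": 0, "fingers": 1},
    {"x": 0, "y": 0, "z": -60, "rx": 0, "ry": 0, "rz": 0, "fingers": 1},
    {"x": 0, "y": 0, "z": -90, "rx": 0, "ry": 0, "rz": 0, "fingers": 1},
    {"x": 30, "y": -12, "z": -100, "rx": 0, "ry": 0, "rz": 0, "fingers": 1},
    {"x": 70, "y": -28, "z": -100, "rx": 0, "ry": 0, "rz": 0, "fingers": 1},
    {"x": 120, "y": -48, "z": -100, "rx": 0, "ry": 0, "rz": 0, "fingers": 1},
    {"x": 170, "y": -69, "z": -100, "rx": 0, "ry": 0, "rz": 0, "fingers": 1},
    {"x": 205, "y": -83, "z": -80, "rx": 0, "ry": 0, "rz": 0, "fingers": 1},
    {"x": 229, "y": -93, "z": -60, "rx": 0, "ry": 0, "rz": 0, "fingers": 1},
    {"x": 229, "y": -93, "z": -40, "rx": 0, "ry": 0, "rz": 0, "fingers": 1},
    {"x": 229, "y": -93, "z": -20, "rx": 0, "ry": 0, "rz": 0, "fingers": 1},
    {"x": 229, "y": -93, "z": -5, "rx": 0, "ry": 0, "rz": 0, "fingers": 1},
    {"x": 229, "y": -93, "z": 2, "rx": 0, "ry": 0, "rz": 0, "fingers": 1},
    {"x": 229, "y": -93, "z": 5, "rx": 0, "ry": 0, "rz": 0, "fingers": 1},
    {"x": 229, "y": -93, "z": 7, "rx": 0, "ry": 0, "rz": 0, "fingers": 1},
    {"x": 229, "y": -93, "z": 7, "rx": 0, "ry": 0, "rz": 0, "fingers": 1},
    {"x": 229, "y": -93, "z": 7, "rx": 0, "ry": 0, "rz": 0, "fingers": 1}
  ],
  "force": 15
}}

```text
time_s: 5.98
tool_pos: [0.5033, 0.3073, 0.0939]
tool_rot: [180.0, -0.0, 87.8]
force: [-0.1, 0.1, -1.9]
grip_width: 0.0376
grasp_force: 15.0
```

>>> {"name": "drive_tool", "arguments": {
  "moves": [
    {"x": 0, "y": 0, "z": 1, "rx": 0, "ry": 0, "rz": 0, "fingers": 1},
    {"x": 0, "y": 0, "z": 1, "rx": 0, "ry": 0, "rz": 0, "fingers": 1},
    {"x": 0, "y": 0, "z": 1, "rx": 0, "ry": 0, "rz": 0, "fingers": -0.4},
    {"x": 0, "y": 0, "z": 1, "rx": 0, "ry": 0, "rz": 0, "fingers": -0.4},
    {"x": 0, "y": 0, "z": 1, "rx": 0, "ry": 0, "rz": 0, "fingers": -0.4},
    {"x": 0, "y": 0, "z": 1, "rx": 0, "ry": 0, "rz": 0, "fingers": -0.4},
    {"x": 0, "y": 0, "z": -20, "rx": 0, "ry": 0, "rz": 0, "fingers": -0.4},
    {"x": 0, "y": 0, "z": -80, "rx": 0, "ry": 0, "rz": 0, "fingers": -0.4},
    {"x": 0, "y": 0, "z": -140, "rx": 0, "ry": 0, "rz": 0, "fingers": -0.4},
    {"x": 0, "y": 0, "z": -166, "rx": 0, "ry": 0, "rz": 0, "fingers": -0.4},
    {"x": 0, "y": 0, "z": -166, "rx": 0, "ry": 0, "rz": 0, "fingers": -0.4},
    {"x": 0, "y": 0, "z": -166, "rx": 0, "ry": 0, "rz": 0, "fingers": -0.4}
  ]
}}

```text
time_s: 7.48
tool_pos: [0.5028, 0.3068, 0.259]
tool_rot: [-180.0, 0.0, 87.8]
force: [0.4, -0.3, -0.6]
grip_width: 0.061
grasp_force: 0.0
```

Run:
```python
from h import *
cv2.imwrite('pics/side1.png',cam('side')['image'][100:260,100:300,::-1].repeat(3,0).repeat(3,1))
print(go(.579,-.036,.26,87.8),go(.579,-.036,.100,87.8))
```

```text
(array([-339.5,   89.4,   -1.4]), array([-0.002,  0.001,  0.   ])) (array([-339.3,   89.7,  158.6]), array([-0.002,  0.001,  0.   ]))
```

View pics/side1.png

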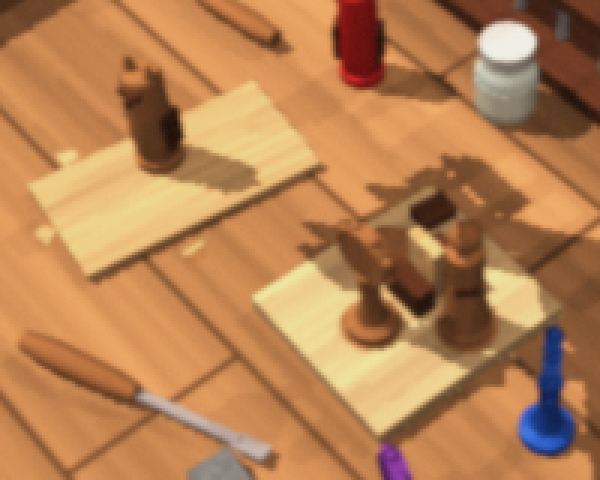

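The owl stands on the side board, foot at crop (160,160). The robed person (467,325) and the sun (370,325) are undisturbed. Next: the robed person.

>>> {"name": "drive_tool", "arguments": {
  "moves": [
    {"x": -60, "y": 16, "z": 0, "rx": 0, "ry": 0, "rz": 0, "fingers": -0.4},
    {"x": -120, "y": 32, "z": 0, "rx": 0, "ry": 0, "rz": 0, "fingers": -0.4},
    {"x": -180, "y": 47, "z": 0, "rx": 0, "ry": 0, "rz": 0, "fingers": -0.4},
    {"x": -240, "y": 63, "z": 0, "rx": 0, "ry": 0, "rz": 0, "fingers": -0.4},
    {"x": -300, "y": 79, "z": 0, "rx": 0, "ry": 0, "rz": 0, "fingers": -0.4},
    {"x": -339, "y": 89, "z": 0, "rx": 0, "ry": 0, "rz": 0, "fingers": -0.4},
    {"x": -339, "y": 89, "z": 0, "rx": 0, "ry": 0, "rz": 0, "fingers": -0.4},
    {"x": -339, "y": 89, "z": 0, "rx": 0, "ry": 0, "rz": 0, "fingers": -0.4},
    {"x": -339, "y": 89, "z": 40, "rx": 0, "ry": 0, "rz": 0, "fingers": -0.4},
    {"x": -339, "y": 89, "z": 80, "rx": 0, "ry": 0, "rz": 0, "fingers": -0.4},
    {"x": -339, "y": 89, "z": 120, "rx": 0, "ry": 0, "rz": 0, "fingers": -0.4},
    {"x": -339, "y": 89, "z": 145, "rx": 0, "ry": 0, "rz": 0, "fingers": -0.4},
    {"x": -339, "y": 89, "z": 158, "rx": 0, "ry": 0, "rz": 0, "fingers": -0.4},
    {"x": -339, "y": 89, "z": 158, "rx": 0, "ry": 0, "rz": 0, "fingers": -0.4},
    {"x": -339, "y": 89, "z": 158, "rx": 0, "ry": 0, "rz": 0, "fingers": -0.4},
    {"x": -339, "y": 89, "z": 158, "rx": 0, "ry": 0, "rz": 0, "fingers": 1},
    {"x": -339, "y": 89, "z": 158, "rx": 0, "ry": 0, "rz": 0, "fingers": 1},
    {"x": -339, "y": 89, "z": 158, "rx": 0, "ry": 0, "rz": 0, "fingers": 1},
    {"x": -339, "y": 89, "z": 158, "rx": 0, "ry": 0, "rz": 0, "fingers": 1},
    {"x": -339, "y": 89, "z": 158, "rx": 0, "ry": 0, "rz": 0, "fingers": 1}
  ]
}}

```text
time_s: 10.02
tool_pos: [0.5793, -0.035, 0.1016]
tool_rot: [180.0, 0.0, 87.8]
force: [1.4, 0.3, 0.0]
grip_width: 0.0311
grasp_force: 15.0
```

Run:
```python
from h import *
from cell import sensors
print(sensors.get_obs()['tool_pos'],go(.575,.241,.093,87.8))
```

```text
[ 0.57934093 -0.03503546  0.10163871] (array([275.7, -14.8,   8.6]), array([0., 0., 0.]))
```

>>> {"name": "drive_tool", "arguments": {
  "moves": [
    {"x": 0, "y": 0, "z": -20, "rx": 0, "ry": 0, "rz": 0, "fingers": 1},
    {"x": 0, "y": 0, "z": -60, "rx": 0, "ry": 0, "rz": 0, "fingers": 1},
    {"x": 0, "y": 0, "z": -100, "rx": 0, "ry": 0, "rz": 0, "fingers": 1},
    {"x": 0, "y": 0, "z": -125, "rx": 0, "ry": 0, "rz": 0, "fingers": 1},
    {"x": 30, "y": -2, "z": -130, "rx": 0, "ry": 0, "rz": 0, "fingers": 1},
    {"x": 75, "y": -4, "z": -130, "rx": 0, "ry": 0, "rz": 0, "fingers": 1},
    {"x": 125, "y": -7, "z": -130, "rx": 0, "ry": 0, "rz": 0, "fingers": 1},
    {"x": 175, "y": -10, "z": -130, "rx": 0, "ry": 0, "rz": 0, "fingers": 1},
    {"x": 225, "y": -12, "z": -120, "rx": 0, "ry": 0, "rz": 0, "fingers": 1},
    {"x": 260, "y": -14, "z": -100, "rx": 0, "ry": 0, "rz": 0, "fingers": 1},
    {"x": 276, "y": -15, "z": -75, "rx": 0, "ry": 0, "rz": 0, "fingers": 1},
    {"x": 276, "y": -15, "z": -45, "rx": 0, "ry": 0, "rz": 0, "fingers": 1},
    {"x": 276, "y": -15, "z": -20, "rx": 0, "ry": 0, "rz": 0, "fingers": 1},
    {"x": 276, "y": -15, "z": -5, "rx": 0, "ry": 0, "rz": 0, "fingers": 1},
    {"x": 276, "y": -15, "z": 2, "rx": 0, "ry": 0, "rz": 0, "fingers": 1},
    {"x": 276, "y": -15, "z": 5, "rx": 0, "ry": 0, "rz": 0, "fingers": 1},
    {"x": 276, "y": -15, "z": 7, "rx": 0, "ry": 0, "rz": 0, "fingers": 1},
    {"x": 276, "y": -15, "z": 8, "rx": 0, "ry": 0, "rz": 0, "fingers": 1},
    {"x": 276, "y": -15, "z": 8, "rx": 0, "ry": 0, "rz": 0, "fingers": 1}
  ]
}}

```text
time_s: 12.4
tool_pos: [0.5748, 0.2414, 0.0938]
tool_rot: [180.0, -0.0, 87.8]
force: [-0.0, 0.5, -0.9]
grip_width: 0.0312
grasp_force: 15.0
```

>>> {"name": "drive_tool", "arguments": {
  "moves": [
    {"x": 0, "y": 0, "z": 0, "rx": 0, "ry": 0, "rz": 0, "fingers": 1},
    {"x": 0, "y": 0, "z": 0, "rx": 0, "ry": 0, "rz": 0, "fingers": -0.4},
    {"x": 0, "y": 0, "z": 0, "rx": 0, "ry": 0, "rz": 0, "fingers": -0.4},
    {"x": 0, "y": 0, "z": 0, "rx": 0, "ry": 0, "rz": 0, "fingers": -0.4},
    {"x": 0, "y": 0, "z": 0, "rx": 0, "ry": 0, "rz": 0, "fingers": -0.4},
    {"x": 0, "y": 0, "z": -20, "rx": 0, "ry": 0, "rz": 0, "fingers": -0.4},
    {"x": 0, "y": 0, "z": -80, "rx": 0, "ry": 0, "rz": 0, "fingers": -0.4},
    {"x": 0, "y": 0, "z": -140, "rx": 0, "ry": 0, "rz": 0, "fingers": -0.4},
    {"x": 0, "y": 0, "z": -166, "rx": 0, "ry": 0, "rz": 0, "fingers": -0.4},
    {"x": 0, "y": 0, "z": -166, "rx": 0, "ry": 0, "rz": 0, "fingers": -0.4},
    {"x": 0, "y": 0, "z": -166, "rx": 0, "ry": 0, "rz": 0, "fingers": -0.4}
  ]
}}

```text
time_s: 13.78
tool_pos: [0.5743, 0.2411, 0.259]
tool_rot: [-180.0, 0.0, 87.8]
force: [-0.3, -0.4, -0.9]
grip_width: 0.0609
grasp_force: 0.0
```

Run:
```python
from h import *
print(go(.5215,.019,.105,92))
```

```text
(array([-223.8,  -44.2,  154.2]), array([-0.001,  0.001, -0.073]))
```

>>> {"name": "drive_tool", "arguments": {
  "moves": [
    {"x": -60, "y": -12, "z": 0, "rx": 0, "ry": 0, "rz": -0.02, "fingers": -0.4},
    {"x": -120, "y": -24, "z": 0, "rx": 0, "ry": 0, "rz": -0.04, "fingers": -0.4},
    {"x": -180, "y": -36, "z": 0, "rx": 0, "ry": 0, "rz": -0.06, "fingers": -0.4},
    {"x": -224, "y": -44, "z": 0, "rx": 0, "ry": 0, "rz": -0.073, "fingers": -0.4},
    {"x": -224, "y": -44, "z": 0, "rx": 0, "ry": 0, "rz": -0.073, "fingers": -0.4},
    {"x": -224, "y": -44, "z": 0, "rx": 0, "ry": 0, "rz": -0.073, "fingers": -0.4},
    {"x": -224, "y": -44, "z": 40, "rx": 0, "ry": 0, "rz": -0.073, "fingers": -0.4},
    {"x": -224, "y": -44, "z": 80, "rx": 0, "ry": 0, "rz": -0.073, "fingers": -0.4},
    {"x": -224, "y": -44, "z": 120, "rx": 0, "ry": 0, "rz": -0.073, "fingers": -0.4},
    {"x": -224, "y": -44, "z": 145, "rx": 0, "ry": 0, "rz": -0.073, "fingers": -0.4},
    {"x": -224, "y": -44, "z": 154, "rx": 0, "ry": 0, "rz": -0.073, "fingers": -0.4},
    {"x": -224, "y": -44, "z": 154, "rx": 0, "ry": 0, "rz": -0.073, "fingers": -0.4},
    {"x": -224, "y": -44, "z": 154, "rx": 0, "ry": 0, "rz": -0.073, "fingers": 0.2},
    {"x": -224, "y": -44, "z": 154, "rx": 0, "ry": 0, "rz": -0.073, "fingers": 0.4},
    {"x": -224, "y": -44, "z": 154, "rx": 0, "ry": 0, "rz": -0.073, "fingers": 0.6},
    {"x": -224, "y": -44, "z": 154, "rx": 0, "ry": 0, "rz": -0.073, "fingers": 0.7},
    {"x": -224, "y": -44, "z": 154, "rx": 0, "ry": 0, "rz": -0.073, "fingers": 1},
    {"x": -224, "y": -44, "z": 154, "rx": 0, "ry": 0, "rz": -0.073, "fingers": 1},
    {"x": -224, "y": -44, "z": 154, "rx": 0, "ry": 0, "rz": -0.073, "fingers": 1}
  ],
  "force": 15
}}

```text
time_s: 16.15
tool_pos: [0.5222, 0.0192, 0.1055]
tool_rot: [-180.0, 0.0, 92.0]
force: [-0.0, -0.0, -0.4]
grip_width: 0.0141
grasp_force: 15.0
```

Run:
```python
from h import *
from cell import sensors
print(sensors.get_obs()['tool_pos'],go(.417,.264,.098,87))
```

```text
[0.52218825 0.01918526 0.10551682] (array([248.4, -96.5,   7.5]), array([-0.   ,  0.   ,  0.087]))
```

>>> {"name": "drive_tool", "arguments": {
  "moves": [
    {"x": 0, "y": 0, "z": -20, "rx": 0, "ry": 0, "rz": 0, "fingers": 1},
    {"x": 0, "y": 0, "z": -55, "rx": 0, "ry": 0, "rz": 0, "fingers": 1},
    {"x": 0, "y": 0, "z": -85, "rx": 0, "ry": 0, "rz": 0, "fingers": 1},
    {"x": 30, "y": -12, "z": -100, "rx": 0, "ry": 0, "rz": 0, "fingers": 1},
    {"x": 75, "y": -29, "z": -100, "rx": 0, "ry": 0, "rz": 0, "fingers": 1},
    {"x": 120, "y": -47, "z": -100, "rx": 0, "ry": 0, "rz": 0, "fingers": 1},
    {"x": 165, "y": -64, "z": -100, "rx": 0, "ry": 0, "rz": 0, "fingers": 1},
    {"x": 205, "y": -80, "z": -90, "rx": 0, "ry": 0, "rz": 0, "fingers": 1},
    {"x": 235, "y": -91, "z": -75, "rx": 0, "ry": 0, "rz": 0, "fingers": 1},
    {"x": 248, "y": -96, "z": -55, "rx": 0, "ry": 0, "rz": 0, "fingers": 1},
    {"x": 248, "y": -96, "z": -35, "rx": 0, "ry": 0, "rz": 0, "fingers": 1},
    {"x": 248, "y": -96, "z": -15, "rx": 0, "ry": 0, "rz": 0, "fingers": 1},
    {"x": 248, "y": -96, "z": -5, "rx": 0, "ry": 0, "rz": 0, "fingers": 1},
    {"x": 248, "y": -96, "z": 2, "rx": 0, "ry": 0, "rz": 0, "fingers": 1},
    {"x": 248, "y": -96, "z": 5, "rx": 0, "ry": 0, "rz": 0, "fingers": 1},
    {"x": 248, "y": -96, "z": 7, "rx": 0, "ry": 0, "rz": 0, "fingers": 1},
    {"x": 248, "y": -96, "z": 8, "rx": 0, "ry": 0, "rz": 0, "fingers": 1},
    {"x": 248, "y": -96, "z": 8, "rx": 0, "ry": 0, "rz": 0, "fingers": 1}
  ]
}}

```text
time_s: 18.4
tool_pos: [0.4177, 0.2638, 0.0977]
tool_rot: [180.0, 0.0, 92.0]
force: [-0.9, 0.1, -1.4]
grip_width: 0.0141
grasp_force: 15.0
```

>>> {"name": "drive_tool", "arguments": {
  "moves": [
    {"x": 0, "y": 0, "z": 0, "rx": 0, "ry": 0, "rz": 0, "fingers": 1},
    {"x": 0, "y": 0, "z": 0, "rx": 0, "ry": 0, "rz": 0, "fingers": 0.3},
    {"x": 0, "y": 0, "z": 0, "rx": 0, "ry": 0, "rz": 0, "fingers": -0.1},
    {"x": 0, "y": 0, "z": 0, "rx": 0, "ry": 0, "rz": 0, "fingers": -0.2},
    {"x": 0, "y": 0, "z": 0, "rx": 0, "ry": 0, "rz": 0, "fingers": -0.2},
    {"x": 0, "y": 0, "z": -20, "rx": 0, "ry": 0, "rz": 0, "fingers": -0.2},
    {"x": 0, "y": 0, "z": -80, "rx": 0, "ry": 0, "rz": 0, "fingers": -0.2},
    {"x": 0, "y": 0, "z": -140, "rx": 0, "ry": 0, "rz": 0, "fingers": -0.2},
    {"x": 0, "y": 0, "z": -160, "rx": 0, "ry": 0, "rz": 0, "fingers": -0.2},
    {"x": 0, "y": 0, "z": -160, "rx": 0, "ry": 0, "rz": 0, "fingers": -0.2},
    {"x": 0, "y": 0, "z": -160, "rx": 0, "ry": 0, "rz": 0, "fingers": -0.2}
  ]
}}

```text
time_s: 19.77
tool_pos: [0.4171, 0.2635, 0.257]
tool_rot: [-180.0, 0.0, 92.0]
force: [-0.4, 0.1, -0.4]
grip_width: 0.0519
grasp_force: 0.0
```

Run:
```python
from h import *
c=cam('side');t=cam('top');np.savez('top1.npz',**t);np.savez('side1.npz',**c)
a=c['image'][80:260,90:290];b=t['image'][160:260,100:300]
cv2.imwrite('pics/s2.png',cv2.resize(np.vstack([a,b])[:,:,::-1],(429,600),interpolation=cv2.INTER_CUBIC))
cv2.imwrite('pics/w.png',cv2.resize(np.hstack([t['image'][160:260,205:305],c['image'][140:240,180:280]])[:,:,::-1],(800,400),interpolation=cv2.INTER_CUBIC))
print(go(.5821,.0169,.105,87.8))
```

```text
(array([-252. ,  156.8,  151.2]), array([-0.002,  0.001,  0.074]))
```

View pics/s2.png

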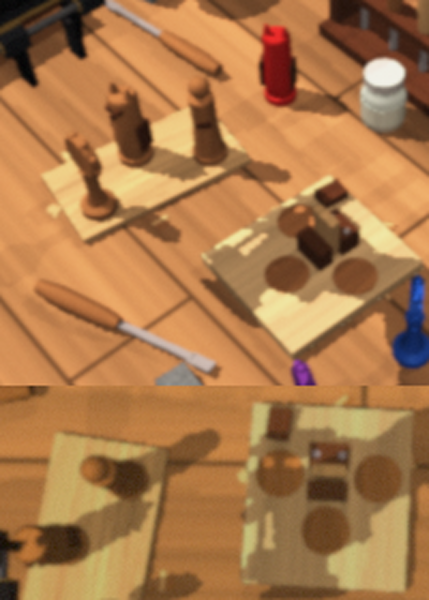

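View pics/w.png

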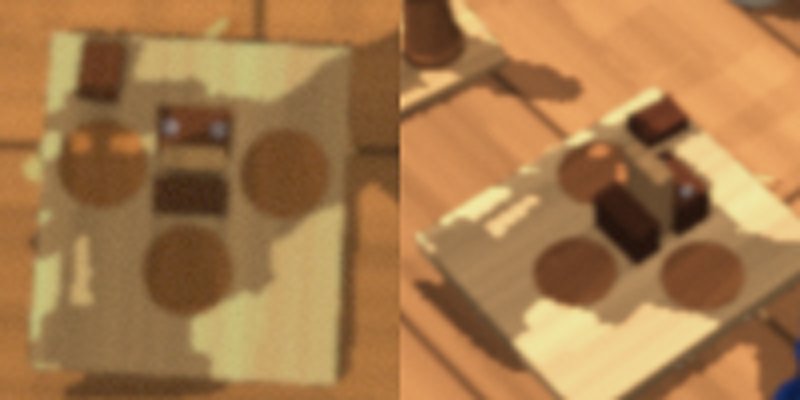

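The view shows all three figures upright on the side board, all three marks empty, and the wedge still in its gap at top crop (193,157). Now the wedge.

Run:
```python
from h import *
t=dict(np.load('top1.npz'))
T=lambda p:np.array(p)/4.+[204.6,159.6]
print((onplane(t,T([(102,163),(285,173),(187,270)]),.018)*1e3).round(1).tolist())
print((onplane(t,T([(193,156)]),.084)*1e3).round(1))
```

```text
[[584.4, 72.2, 18.0], [580.1, -36.1, 18.0], [522.1, 20.7, 18.0]]
[[582.8  16.5  84. ]]
```

>>> {"name": "drive_tool", "arguments": {
  "moves": [
    {"x": -60, "y": 37, "z": 0, "rx": 0, "ry": 0, "rz": 0.02, "fingers": -0.2},
    {"x": -110, "y": 69, "z": 0, "rx": 0, "ry": 0, "rz": 0.04, "fingers": -0.2},
    {"x": -160, "y": 100, "z": 0, "rx": 0, "ry": 0, "rz": 0.06, "fingers": -0.2},
    {"x": -210, "y": 131, "z": 0, "rx": 0, "ry": 0, "rz": 0.07, "fingers": -0.2},
    {"x": -252, "y": 157, "z": 0, "rx": 0, "ry": 0, "rz": 0.074, "fingers": -0.2},
    {"x": -252, "y": 157, "z": 0, "rx": 0, "ry": 0, "rz": 0.074, "fingers": -0.2},
    {"x": -252, "y": 157, "z": 50, "rx": 0, "ry": 0, "rz": 0.074, "fingers": -0.2},
    {"x": -252, "y": 157, "z": 100, "rx": 0, "ry": 0, "rz": 0.074, "fingers": -0.2},
    {"x": -252, "y": 157, "z": 130, "rx": 0, "ry": 0, "rz": 0.074, "fingers": -0.2},
    {"x": -252, "y": 157, "z": 130, "rx": 0, "ry": 0, "rz": 0.074, "fingers": -0.2},
    {"x": -252, "y": 157, "z": 130, "rx": 0, "ry": 0, "rz": 0.074, "fingers": -0.2}
  ]
}}

```text
time_s: 21.25
tool_pos: [0.5838, 0.0182, 0.1286]
tool_rot: [179.9, -0.0, 87.8]
force: [-0.7, 0.6, 0.0]
grip_width: 0.0526
grasp_force: 0.0
```

Run:
```python
from h import *
print(go(.5821,.0169,.062,87.8))
```

```text
(array([-1.4, -1.7, 66.6]), array([ 0.001, -0.001,  0.   ]))
```

>>> {"name": "drive_tool", "arguments": {
  "moves": [
    {"x": -1, "y": -1.5, "z": 25, "rx": 0, "ry": 0, "rz": 0, "fingers": -0.2},
    {"x": -1, "y": -1.5, "z": 50, "rx": 0, "ry": 0, "rz": 0, "fingers": -0.2},
    {"x": -1, "y": -1.5, "z": 66, "rx": 0, "ry": 0, "rz": 0, "fingers": -0.2},
    {"x": -1, "y": -1.5, "z": 66, "rx": 0, "ry": 0, "rz": 0, "fingers": -0.2},
    {"x": -1, "y": -1.5, "z": 66, "rx": 0, "ry": 0, "rz": 0, "fingers": -0.2},
    {"x": -1, "y": -1.5, "z": 66, "rx": 0, "ry": 0, "rz": 0, "fingers": 0.3},
    {"x": -1, "y": -1.5, "z": 66, "rx": 0, "ry": 0, "rz": 0, "fingers": 0.6},
    {"x": -1, "y": -1.5, "z": 66, "rx": 0, "ry": 0, "rz": 0, "fingers": 1},
    {"x": -1, "y": -1.5, "z": 66, "rx": 0, "ry": 0, "rz": 0, "fingers": 1},
    {"x": -1, "y": -1.5, "z": 66, "rx": 0, "ry": 0, "rz": 0, "fingers": 1}
  ],
  "force": 15
}}

```text
time_s: 22.5
tool_pos: [0.5817, 0.0164, 0.0615]
tool_rot: [-180.0, 0.0, 87.8]
force: [0.2, 0.1, -1.2]
grip_width: 0.0124
grasp_force: 15.0
```

Run:
```python
from h import *
print(go(.489,-.293,.052,87.8))
```

```text
(array([-312.8,  -80.6,    9.5]), array([-0.   ,  0.   , -0.001]))
```

>>> {"name": "drive_tool", "arguments": {
  "moves": [
    {"x": 0, "y": 0, "z": -15, "rx": 0, "ry": 0, "rz": 0, "fingers": 1},
    {"x": 0, "y": 0, "z": -40, "rx": 0, "ry": 0, "rz": 0, "fingers": 1},
    {"x": 0, "y": 0, "z": -80, "rx": 0, "ry": 0, "rz": 0, "fingers": 1},
    {"x": 0, "y": 0, "z": -130, "rx": 0, "ry": 0, "rz": 0, "fingers": 1},
    {"x": 0, "y": 0, "z": -170, "rx": 0, "ry": 0, "rz": 0, "fingers": 1},
    {"x": -40, "y": -10, "z": -185, "rx": 0, "ry": 0, "rz": 0, "fingers": 1},
    {"x": -90, "y": -23, "z": -185, "rx": 0, "ry": 0, "rz": 0, "fingers": 1},
    {"x": -140, "y": -36, "z": -185, "rx": 0, "ry": 0, "rz": 0, "fingers": 1},
    {"x": -190, "y": -49, "z": -185, "rx": 0, "ry": 0, "rz": 0, "fingers": 1},
    {"x": -240, "y": -62, "z": -185, "rx": 0, "ry": 0, "rz": 0, "fingers": 1},
    {"x": -285, "y": -73, "z": -185, "rx": 0, "ry": 0, "rz": 0, "fingers": 1},
    {"x": -313, "y": -81, "z": -170, "rx": 0, "ry": 0, "rz": 0, "fingers": 1},
    {"x": -313, "y": -81, "z": -130, "rx": 0, "ry": 0, "rz": 0, "fingers": 1},
    {"x": -313, "y": -81, "z": -90, "rx": 0, "ry": 0, "rz": 0, "fingers": 1},
    {"x": -313, "y": -81, "z": -50, "rx": 0, "ry": 0, "rz": 0, "fingers": 1},
    {"x": -313, "y": -81, "z": -20, "rx": 0, "ry": 0, "rz": 0, "fingers": 1},
    {"x": -313, "y": -81, "z": 0, "rx": 0, "ry": 0, "rz": 0, "fingers": 1},
    {"x": -313, "y": -81, "z": 8, "rx": 0, "ry": 0, "rz": 0, "fingers": 1},
    {"x": -313, "y": -81, "z": 11, "rx": 0, "ry": 0, "rz": 0, "fingers": 1},
    {"x": -313, "y": -81, "z": 11, "rx": 0, "ry": 0, "rz": 0, "fingers": 1}
  ]
}}

```text
time_s: 25.0
tool_pos: [0.4892, -0.2935, 0.0515]
tool_rot: [179.9, 0.1, 87.8]
force: [0.2, -0.9, 0.3]
grip_width: 0.012
grasp_force: 15.0
```

>>> {"name": "drive_tool", "arguments": {
  "moves": [
    {"x": 0, "y": 0, "z": 2, "rx": 0, "ry": 0, "rz": 0, "fingers": 1},
    {"x": 0, "y": 0, "z": 3, "rx": 0, "ry": 0, "rz": 0, "fingers": 1},
    {"x": 0, "y": 0, "z": 3, "rx": 0, "ry": 0, "rz": 0, "fingers": 0.5},
    {"x": 0, "y": 0, "z": 3, "rx": 0, "ry": 0, "rz": 0, "fingers": 0.2},
    {"x": 0, "y": 0, "z": 3, "rx": 0, "ry": 0, "rz": 0, "fingers": -0.2},
    {"x": 0, "y": 0, "z": 3, "rx": 0, "ry": 0, "rz": 0, "fingers": -0.2},
    {"x": 0, "y": 0, "z": -20, "rx": 0, "ry": 0, "rz": 0, "fingers": -0.2},
    {"x": 0, "y": 0, "z": -80, "rx": 0, "ry": 0, "rz": 0, "fingers": -0.2},
    {"x": 0, "y": 0, "z": -140, "rx": 0, "ry": 0, "rz": 0, "fingers": -0.2},
    {"x": 0, "y": 0, "z": -200, "rx": 0, "ry": 0, "rz": 0, "fingers": -0.2},
    {"x": 0, "y": 0, "z": -208, "rx": 0, "ry": 0, "rz": 0, "fingers": -0.2},
    {"x": 0, "y": 0, "z": -208, "rx": 0, "ry": 0, "rz": 0, "fingers": -0.2}
  ]
}}

```text
time_s: 26.5
tool_pos: [0.4886, -0.2932, 0.2586]
tool_rot: [180.0, 0.0, 87.8]
force: [-0.1, 0.6, -0.3]
grip_width: 0.052
grasp_force: 0.0
```

Run:
```python
from h import *
c=cam('side');t=cam('top')
cv2.imwrite('pics/s3.png',cv2.resize(np.hstack([c['image'][90:350,90:350],t['image'][60:320,90:350]])[:,:,::-1],(800,400),interpolation=cv2.INTER_CUBIC))
print(go(.4177,.2638,.0977,92),go(.4177,.2638,.257,92))
```

```text
(array([553.3, -91.2, 160. ]), array([-0.003, -0.002, -0.074])) (array([553.5, -91.7,   0.7]), array([-0.003, -0.002, -0.074]))
```

View pics/s3.png

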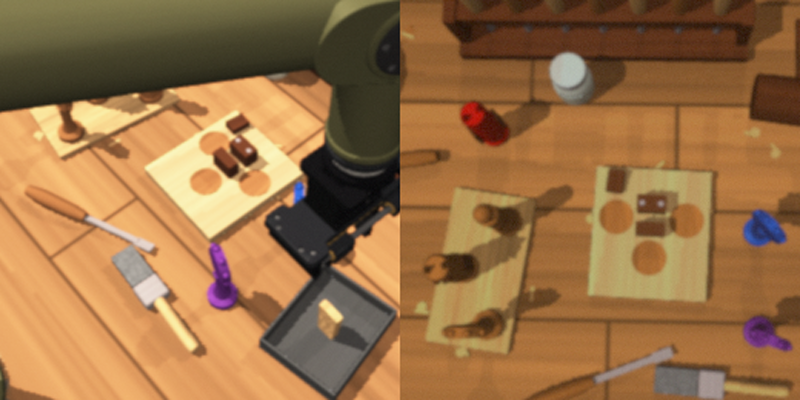

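The wedge stands in the tray at left-crop (330,320), and all three figures are still upright on the side board. Now the figures go back, sun first.

>>> {"name": "drive_tool", "arguments": {
  "moves": [
    {"x": 60, "y": -10, "z": 0, "rx": 0, "ry": 0, "rz": 0, "fingers": -0.3},
    {"x": 120, "y": -20, "z": 0, "rx": 0, "ry": 0, "rz": 0, "fingers": -0.3},
    {"x": 240, "y": -40, "z": 0, "rx": 0, "ry": 0, "rz": -0.03, "fingers": -0.3},
    {"x": 360, "y": -60, "z": 0, "rx": 0, "ry": 0, "rz": -0.05, "fingers": -0.3},
    {"x": 553, "y": -91, "z": 0, "rx": 0, "ry": 0, "rz": -0.074, "fingers": -0.3},
    {"x": 553, "y": -91, "z": 0, "rx": 0, "ry": 0, "rz": -0.074, "fingers": -0.3},
    {"x": 553, "y": -91, "z": 0, "rx": 0, "ry": 0, "rz": -0.074, "fingers": -0.3},
    {"x": 553, "y": -91, "z": 0, "rx": 0, "ry": 0, "rz": -0.074, "fingers": -0.3},
    {"x": 553, "y": -91, "z": 0, "rx": 0, "ry": 0, "rz": -0.074, "fingers": -0.3},
    {"x": 553, "y": -91, "z": 0, "rx": 0, "ry": 0, "rz": -0.074, "fingers": -0.3},
    {"x": 553, "y": -91, "z": 0, "rx": 0, "ry": 0, "rz": -0.074, "fingers": -0.3},
    {"x": 553, "y": -91, "z": 0, "rx": 0, "ry": 0, "rz": -0.074, "fingers": -0.3},
    {"x": 553, "y": -91, "z": 0, "rx": 0, "ry": 0, "rz": -0.074, "fingers": -0.3},
    {"x": 553, "y": -91, "z": 0, "rx": 0, "ry": 0, "rz": -0.074, "fingers": -0.3},
    {"x": 553, "y": -91, "z": 0, "rx": 0, "ry": 0, "rz": -0.074, "fingers": -0.3}
  ]
}}

```text
time_s: 28.48
tool_pos: [0.4194, 0.2626, 0.2586]
tool_rot: [180.0, 0.0, 92.0]
force: [-0.1, -0.1, 0.0]
grip_width: 0.0564
grasp_force: 0.0
```

Run:
```python
from h import *
print(go(.4177,.2638,.0977,92))
```

```text
(array([  1.4,  -1.7, 160.9]), array([ 0.001,  0.001, -0.001]))
```

>>> {"name": "drive_tool", "arguments": {
  "moves": [
    {"x": 1, "y": -1.5, "z": 50, "rx": 0, "ry": 0, "rz": 0, "fingers": -0.3},
    {"x": 1, "y": -1.5, "z": 100, "rx": 0, "ry": 0, "rz": 0, "fingers": -0.3},
    {"x": 1, "y": -1.5, "z": 140, "rx": 0, "ry": 0, "rz": 0, "fingers": -0.3},
    {"x": 1, "y": -1.5, "z": 160, "rx": 0, "ry": 0, "rz": 0, "fingers": -0.3},
    {"x": 1, "y": -1.5, "z": 160, "rx": 0, "ry": 0, "rz": 0, "fingers": -0.3},
    {"x": 1, "y": -1.5, "z": 160, "rx": 0, "ry": 0, "rz": 0, "fingers": 0},
    {"x": 1, "y": -1.5, "z": 160, "rx": 0, "ry": 0, "rz": 0, "fingers": 0.4},
    {"x": 1, "y": -1.5, "z": 160, "rx": 0, "ry": 0, "rz": 0, "fingers": 0.6},
    {"x": 1, "y": -1.5, "z": 160, "rx": 0, "ry": 0, "rz": 0, "fingers": 1},
    {"x": 1, "y": -1.5, "z": 160, "rx": 0, "ry": 0, "rz": 0, "fingers": 1},
    {"x": 1, "y": -1.5, "z": 160, "rx": 0, "ry": 0, "rz": 0, "fingers": 1}
  ],
  "force": 15
}}

```text
time_s: 29.85
tool_pos: [0.4178, 0.2639, 0.0986]
tool_rot: [180.0, 0.0, 92.0]
force: [-0.9, -1.0, 1.8]
grip_width: 0.0138
grasp_force: 15.0
```

Run:
```python
from h import *
print(go(.5222,.0192,.1057,92))
```

```text
(array([-248.2,   95.8,   -7.1]), array([0., 0., 0.]))
```

>>> {"name": "drive_tool", "arguments": {
  "moves": [
    {"x": 0, "y": 0, "z": -20, "rx": 0, "ry": 0, "rz": 0, "fingers": 1},
    {"x": 0, "y": 0, "z": -55, "rx": 0, "ry": 0, "rz": 0, "fingers": 1},
    {"x": 0, "y": 0, "z": -85, "rx": 0, "ry": 0, "rz": 0, "fingers": 1},
    {"x": -30, "y": 12, "z": -105, "rx": 0, "ry": 0, "rz": 0, "fingers": 1},
    {"x": -75, "y": 29, "z": -110, "rx": 0, "ry": 0, "rz": 0, "fingers": 1},
    {"x": -120, "y": 46, "z": -110, "rx": 0, "ry": 0, "rz": 0, "fingers": 1},
    {"x": -165, "y": 64, "z": -110, "rx": 0, "ry": 0, "rz": 0, "fingers": 1},
    {"x": -205, "y": 79, "z": -105, "rx": 0, "ry": 0, "rz": 0, "fingers": 1},
    {"x": -235, "y": 91, "z": -90, "rx": 0, "ry": 0, "rz": 0, "fingers": 1},
    {"x": -248, "y": 96, "z": -70, "rx": 0, "ry": 0, "rz": 0, "fingers": 1},
    {"x": -248, "y": 96, "z": -45, "rx": 0, "ry": 0, "rz": 0, "fingers": 1},
    {"x": -248, "y": 96, "z": -25, "rx": 0, "ry": 0, "rz": 0, "fingers": 1},
    {"x": -248, "y": 96, "z": -15, "rx": 0, "ry": 0, "rz": 0, "fingers": 1},
    {"x": -248, "y": 96, "z": -11, "rx": 0, "ry": 0, "rz": 0, "fingers": 1},
    {"x": -248, "y": 96, "z": -9, "rx": 0, "ry": 0, "rz": 0, "fingers": 1},
    {"x": -248, "y": 96, "z": -8, "rx": 0, "ry": 0, "rz": 0, "fingers": 1},
    {"x": -248, "y": 96, "z": -8, "rx": 0, "ry": 0, "rz": 0, "fingers": 1}
  ]
}}

```text
time_s: 31.98
tool_pos: [0.5226, 0.0194, 0.1069]
tool_rot: [180.0, 0.0, 92.0]
force: [0.5, -0.4, -1.5]
grip_width: 0.014
grasp_force: 15.0
```

>>> {"name": "drive_tool", "arguments": {
  "moves": [
    {"x": 0, "y": 0, "z": 0, "rx": 0, "ry": 0, "rz": 0, "fingers": 1},
    {"x": 0, "y": 0, "z": 0, "rx": 0, "ry": 0, "rz": 0, "fingers": 0.3},
    {"x": 0, "y": 0, "z": 0, "rx": 0, "ry": 0, "rz": 0, "fingers": -0.1},
    {"x": 0, "y": 0, "z": 0, "rx": 0, "ry": 0, "rz": 0, "fingers": -0.4},
    {"x": 0, "y": 0, "z": 0, "rx": 0, "ry": 0, "rz": 0, "fingers": -0.4},
    {"x": 0, "y": 0, "z": -20, "rx": 0, "ry": 0, "rz": 0, "fingers": -0.4},
    {"x": 0, "y": 0, "z": -80, "rx": 0, "ry": 0, "rz": 0, "fingers": -0.4},
    {"x": 0, "y": 0, "z": -140, "rx": 0, "ry": 0, "rz": 0, "fingers": -0.4},
    {"x": 0, "y": 0, "z": -155, "rx": 0, "ry": 0, "rz": 0, "fingers": -0.4},
    {"x": 0, "y": 0, "z": -155, "rx": 0, "ry": 0, "rz": 0, "fingers": -0.4},
    {"x": 0, "y": 0, "z": -155, "rx": 0, "ry": 0, "rz": 0, "fingers": -0.4}
  ]
}}

```text
time_s: 33.35
tool_pos: [0.5214, 0.0192, 0.2602]
tool_rot: [-179.9, -0.0, 92.0]
force: [-0.7, 0.3, -0.2]
grip_width: 0.0606
grasp_force: 0.0
```

Run:
```python
from h import *
print(go(.5748,.2414,.0936,87.8))
```

```text
(array([220.2,  61.5, 166.4]), array([-0.002,  0.   ,  0.073]))
```

>>> {"name": "drive_tool", "arguments": {
  "moves": [
    {"x": 60, "y": 17, "z": 0, "rx": 0, "ry": 0, "rz": 0.02, "fingers": -0.4},
    {"x": 120, "y": 34, "z": 0, "rx": 0, "ry": 0, "rz": 0.04, "fingers": -0.4},
    {"x": 180, "y": 50, "z": 0, "rx": 0, "ry": 0, "rz": 0.06, "fingers": -0.4},
    {"x": 220, "y": 61.5, "z": 0, "rx": 0, "ry": 0, "rz": 0.073, "fingers": -0.4},
    {"x": 220, "y": 61.5, "z": 0, "rx": 0, "ry": 0, "rz": 0.073, "fingers": -0.4},
    {"x": 220, "y": 61.5, "z": 0, "rx": 0, "ry": 0, "rz": 0.073, "fingers": -0.4},
    {"x": 220, "y": 61.5, "z": 0, "rx": 0, "ry": 0, "rz": 0.073, "fingers": -0.4},
    {"x": 220, "y": 61.5, "z": 50, "rx": 0, "ry": 0, "rz": 0.073, "fingers": -0.4},
    {"x": 220, "y": 61.5, "z": 100, "rx": 0, "ry": 0, "rz": 0.073, "fingers": -0.4},
    {"x": 220, "y": 61.5, "z": 145, "rx": 0, "ry": 0, "rz": 0.073, "fingers": -0.4},
    {"x": 220, "y": 61.5, "z": 166, "rx": 0, "ry": 0, "rz": 0.073, "fingers": -0.4},
    {"x": 220, "y": 61.5, "z": 166, "rx": 0, "ry": 0, "rz": 0.073, "fingers": -0.4},
    {"x": 220, "y": 61.5, "z": 166, "rx": 0, "ry": 0, "rz": 0.073, "fingers": -0.4},
    {"x": 220, "y": 61.5, "z": 166, "rx": 0, "ry": 0, "rz": 0.073, "fingers": 1},
    {"x": 220, "y": 61.5, "z": 166, "rx": 0, "ry": 0, "rz": 0.073, "fingers": 1},
    {"x": 220, "y": 61.5, "z": 166, "rx": 0, "ry": 0, "rz": 0.073, "fingers": 1},
    {"x": 220, "y": 61.5, "z": 166, "rx": 0, "ry": 0, "rz": 0.073, "fingers": 1},
    {"x": 220, "y": 61.5, "z": 166, "rx": 0, "ry": 0, "rz": 0.073, "fingers": 1}
  ]
}}

```text
time_s: 35.6
tool_pos: [0.576, 0.2415, 0.0956]
tool_rot: [-180.0, 0.0, 87.8]
force: [-1.1, -0.3, 1.8]
grip_width: 0.0308
grasp_force: 15.0
```

Run:
```python
from h import *
print(go(.5793,-.035,.1016,87.8))
```

```text
(array([-276.2,   13.8,   -5.9]), array([-0.   ,  0.   ,  0.001]))
```

>>> {"name": "drive_tool", "arguments": {
  "moves": [
    {"x": 0, "y": 0, "z": -20, "rx": 0, "ry": 0, "rz": 0, "fingers": 1},
    {"x": 0, "y": 0, "z": -60, "rx": 0, "ry": 0, "rz": 0, "fingers": 1},
    {"x": 0, "y": 0, "z": -100, "rx": 0, "ry": 0, "rz": 0, "fingers": 1},
    {"x": 0, "y": 0, "z": -135, "rx": 0, "ry": 0, "rz": 0, "fingers": 1},
    {"x": -35, "y": 2, "z": -150, "rx": 0, "ry": 0, "rz": 0, "fingers": 1},
    {"x": -80, "y": 4, "z": -150, "rx": 0, "ry": 0, "rz": 0, "fingers": 1},
    {"x": -130, "y": 7, "z": -150, "rx": 0, "ry": 0, "rz": 0, "fingers": 1},
    {"x": -180, "y": 9, "z": -150, "rx": 0, "ry": 0, "rz": 0, "fingers": 1},
    {"x": -225, "y": 11, "z": -150, "rx": 0, "ry": 0, "rz": 0, "fingers": 1},
    {"x": -260, "y": 13, "z": -135, "rx": 0, "ry": 0, "rz": 0, "fingers": 1},
    {"x": -276, "y": 14, "z": -110, "rx": 0, "ry": 0, "rz": 0, "fingers": 1},
    {"x": -276, "y": 14, "z": -75, "rx": 0, "ry": 0, "rz": 0, "fingers": 1},
    {"x": -276, "y": 14, "z": -45, "rx": 0, "ry": 0, "rz": 0, "fingers": 1},
    {"x": -276, "y": 14, "z": -25, "rx": 0, "ry": 0, "rz": 0, "fingers": 1},
    {"x": -276, "y": 14, "z": -15, "rx": 0, "ry": 0, "rz": 0, "fingers": 1},
    {"x": -276, "y": 14, "z": -11, "rx": 0, "ry": 0, "rz": 0, "fingers": 1},
    {"x": -276, "y": 14, "z": -9, "rx": 0, "ry": 0, "rz": 0, "fingers": 1},
    {"x": -276, "y": 14, "z": -8, "rx": 0, "ry": 0, "rz": 0, "fingers": 1},
    {"x": -276, "y": 14, "z": -8, "rx": 0, "ry": 0, "rz": 0, "fingers": 1}
  ]
}}

```text
time_s: 37.98
tool_pos: [0.5799, -0.035, 0.1039]
tool_rot: [180.0, 0.0, 87.8]
force: [0.1, 0.4, -1.7]
grip_width: 0.0309
grasp_force: 15.0
```

>>> {"name": "drive_tool", "arguments": {
  "moves": [
    {"x": 0, "y": 0, "z": 0, "rx": 0, "ry": 0, "rz": 0, "fingers": 1},
    {"x": 0, "y": 0, "z": 0, "rx": 0, "ry": 0, "rz": 0, "fingers": -0.4},
    {"x": 0, "y": 0, "z": 0, "rx": 0, "ry": 0, "rz": 0, "fingers": -0.4},
    {"x": 0, "y": 0, "z": 0, "rx": 0, "ry": 0, "rz": 0, "fingers": -0.4},
    {"x": 0, "y": 0, "z": 0, "rx": 0, "ry": 0, "rz": 0, "fingers": -0.4},
    {"x": 0, "y": 0, "z": -20, "rx": 0, "ry": 0, "rz": 0, "fingers": -0.4},
    {"x": 0, "y": 0, "z": -80, "rx": 0, "ry": 0, "rz": 0, "fingers": -0.4},
    {"x": 0, "y": 0, "z": -140, "rx": 0, "ry": 0, "rz": 0, "fingers": -0.4},
    {"x": 0, "y": 0, "z": -158, "rx": 0, "ry": 0, "rz": 0, "fingers": -0.4},
    {"x": 0, "y": 0, "z": -158, "rx": 0, "ry": 0, "rz": 0, "fingers": -0.4},
    {"x": 0, "y": 0, "z": -158, "rx": 0, "ry": 0, "rz": 0, "fingers": -0.4}
  ]
}}

```text
time_s: 39.35
tool_pos: [0.5787, -0.0353, 0.26]
tool_rot: [-179.9, 0.0, 87.8]
force: [-0.6, 0.1, 0.1]
grip_width: 0.0607
grasp_force: 0.0
```

Run:
```python
from h import *
print(go(.5033,.3073,.0939,87.8))
```

```text
(array([339.5, -88. , 166.2]), array([-0.002,  0.   ,  0.   ]))
```

>>> {"name": "drive_tool", "arguments": {
  "moves": [
    {"x": 60, "y": -16, "z": 0, "rx": 0, "ry": 0, "rz": 0, "fingers": -0.4},
    {"x": 120, "y": -31, "z": 0, "rx": 0, "ry": 0, "rz": 0, "fingers": -0.4},
    {"x": 180, "y": -47, "z": 0, "rx": 0, "ry": 0, "rz": 0, "fingers": -0.4},
    {"x": 240, "y": -62, "z": 0, "rx": 0, "ry": 0, "rz": 0, "fingers": -0.4},
    {"x": 300, "y": -78, "z": 0, "rx": 0, "ry": 0, "rz": 0, "fingers": -0.4},
    {"x": 339.5, "y": -88, "z": 0, "rx": 0, "ry": 0, "rz": 0, "fingers": -0.4},
    {"x": 339.5, "y": -88, "z": 0, "rx": 0, "ry": 0, "rz": 0, "fingers": -0.4},
    {"x": 339.5, "y": -88, "z": 0, "rx": 0, "ry": 0, "rz": 0, "fingers": -0.4},
    {"x": 339.5, "y": -88, "z": 50, "rx": 0, "ry": 0, "rz": 0, "fingers": -0.4},
    {"x": 339.5, "y": -88, "z": 100, "rx": 0, "ry": 0, "rz": 0, "fingers": -0.4},
    {"x": 339.5, "y": -88, "z": 145, "rx": 0, "ry": 0, "rz": 0, "fingers": -0.4},
    {"x": 339.5, "y": -88, "z": 166, "rx": 0, "ry": 0, "rz": 0, "fingers": -0.4},
    {"x": 339.5, "y": -88, "z": 166, "rx": 0, "ry": 0, "rz": 0, "fingers": -0.4},
    {"x": 339.5, "y": -88, "z": 166, "rx": 0, "ry": 0, "rz": 0, "fingers": -0.4},
    {"x": 339.5, "y": -88, "z": 166, "rx": 0, "ry": 0, "rz": 0, "fingers": 1},
    {"x": 339.5, "y": -88, "z": 166, "rx": 0, "ry": 0, "rz": 0, "fingers": 1},
    {"x": 339.5, "y": -88, "z": 166, "rx": 0, "ry": 0, "rz": 0, "fingers": 1},
    {"x": 339.5, "y": -88, "z": 166, "rx": 0, "ry": 0, "rz": 0, "fingers": 1},
    {"x": 339.5, "y": -88, "z": 166, "rx": 0, "ry": 0, "rz": 0, "fingers": 1}
  ]
}}

```text
time_s: 41.72
tool_pos: [0.5046, 0.308, 0.0959]
tool_rot: [180.0, -0.0, 87.8]
force: [-0.9, 0.3, 2.7]
grip_width: 0.0371
grasp_force: 14.9
```

Run:
```python
from h import *
print(go(.5874,.0748,.1008,87.8))
```

```text
(array([-229.9,   91.6,   -4.9]), array([ 0.   , -0.   ,  0.001]))
```

>>> {"name": "drive_tool", "arguments": {
  "moves": [
    {"x": 0, "y": 0, "z": -20, "rx": 0, "ry": 0, "rz": 0, "fingers": 1},
    {"x": 0, "y": 0, "z": -60, "rx": 0, "ry": 0, "rz": 0, "fingers": 1},
    {"x": 0, "y": 0, "z": -95, "rx": 0, "ry": 0, "rz": 0, "fingers": 1},
    {"x": -30, "y": 12, "z": -115, "rx": 0, "ry": 0, "rz": 0, "fingers": 1},
    {"x": -75, "y": 30, "z": -120, "rx": 0, "ry": 0, "rz": 0, "fingers": 1},
    {"x": -120, "y": 48, "z": -120, "rx": 0, "ry": 0, "rz": 0, "fingers": 1},
    {"x": -165, "y": 66, "z": -120, "rx": 0, "ry": 0, "rz": 0, "fingers": 1},
    {"x": -205, "y": 82, "z": -115, "rx": 0, "ry": 0, "rz": 0, "fingers": 1},
    {"x": -230, "y": 91.5, "z": -100, "rx": 0, "ry": 0, "rz": 0, "fingers": 1},
    {"x": -230, "y": 91.5, "z": -70, "rx": 0, "ry": 0, "rz": 0, "fingers": 1},
    {"x": -230, "y": 91.5, "z": -45, "rx": 0, "ry": 0, "rz": 0, "fingers": 1},
    {"x": -230, "y": 91.5, "z": -25, "rx": 0, "ry": 0, "rz": 0, "fingers": 1},
    {"x": -230, "y": 91.5, "z": -15, "rx": 0, "ry": 0, "rz": 0, "fingers": 1},
    {"x": -230, "y": 91.5, "z": -11, "rx": 0, "ry": 0, "rz": 0, "fingers": 1},
    {"x": -230, "y": 91.5, "z": -9, "rx": 0, "ry": 0, "rz": 0, "fingers": 1},
    {"x": -230, "y": 91.5, "z": -8, "rx": 0, "ry": 0, "rz": 0, "fingers": 1},
    {"x": -230, "y": 91.5, "z": -8, "rx": 0, "ry": 0, "rz": 0, "fingers": 1}
  ]
}}

```text
time_s: 43.85
tool_pos: [0.5876, 0.0744, 0.104]
tool_rot: [179.9, 0.0, 87.8]
force: [0.4, -0.5, -0.1]
grip_width: 0.0374
grasp_force: 14.9
```

>>> {"name": "drive_tool", "arguments": {
  "moves": [
    {"x": 0, "y": 0, "z": 0, "rx": 0, "ry": 0, "rz": 0, "fingers": 1},
    {"x": 0, "y": 0, "z": 0, "rx": 0, "ry": 0, "rz": 0, "fingers": -0.4},
    {"x": 0, "y": 0, "z": 0, "rx": 0, "ry": 0, "rz": 0, "fingers": -0.4},
    {"x": 0, "y": 0, "z": 0, "rx": 0, "ry": 0, "rz": 0, "fingers": -0.4},
    {"x": 0, "y": 0, "z": 0, "rx": 0, "ry": 0, "rz": 0, "fingers": -0.4},
    {"x": 0, "y": 0, "z": -20, "rx": 0, "ry": 0, "rz": 0, "fingers": -0.4},
    {"x": 0, "y": 0, "z": -80, "rx": 0, "ry": 0, "rz": 0, "fingers": -0.4},
    {"x": 0, "y": 0, "z": -140, "rx": 0, "ry": 0, "rz": 0, "fingers": -0.4},
    {"x": 0, "y": 0, "z": -170, "rx": 0, "ry": 0, "rz": 0, "fingers": -0.4},
    {"x": 60, "y": -40, "z": -170, "rx": 0, "ry": 0, "rz": 0, "fingers": -0.4},
    {"x": 120, "y": -60, "z": -170, "rx": 0, "ry": 0, "rz": 0, "fingers": -0.4},
    {"x": 180, "y": -80, "z": -170, "rx": 0, "ry": 0, "rz": 0, "fingers": -0.4},
    {"x": 230, "y": -90, "z": -170, "rx": 0, "ry": 0, "rz": 0, "fingers": -0.4},
    {"x": 230, "y": -90, "z": -170, "rx": 0, "ry": 0, "rz": 0, "fingers": -0.4},
    {"x": 230, "y": -90, "z": -170, "rx": 0, "ry": 0, "rz": 0, "fingers": -0.4},
    {"x": 230, "y": -90, "z": -170, "rx": 0, "ry": 0, "rz": 0, "fingers": -0.4}
  ]
}}

```text
time_s: 45.85
tool_pos: [0.5073, 0.3057, 0.2738]
tool_rot: [180.0, 0.0, 87.6]
force: [0.0, 0.4, 0.5]
grip_width: 0.0611
grasp_force: 0.0
```

Run:
```python
from h import *
c=cam('side');t=cam('top')
s0=dict(np.load('side0.npz'))['image'];t0=dict(np.load('top0.npz'))['image']
f=lambda a,b:np.hstack([a[160:260,205:305],b[140:240,180:280]])
cv2.imwrite('pics/s4.png',cv2.resize(np.vstack([f(t0,s0),f(t['image'],c['image'])])[:,:,::-1],(600,600),interpolation=cv2.INTER_CUBIC))
cv2.imwrite('pics/s5.png',cv2.resize(c['image'][:,:,::-1],(640,480)))
```

```text
(no output)
```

View pics/s4.png

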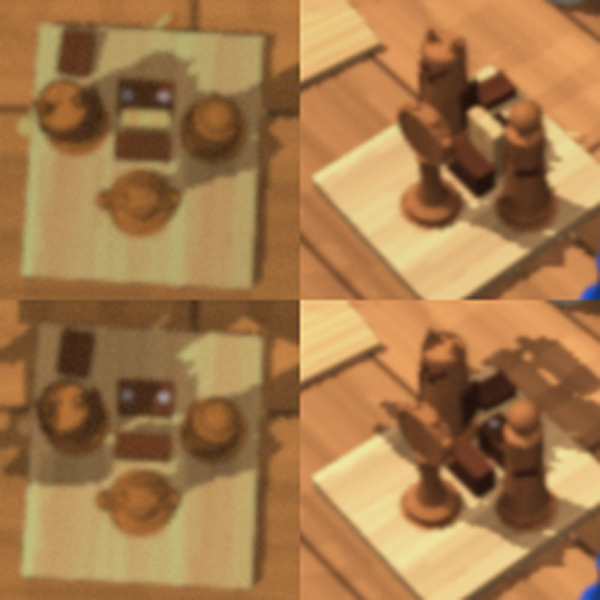

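View pics/s5.png

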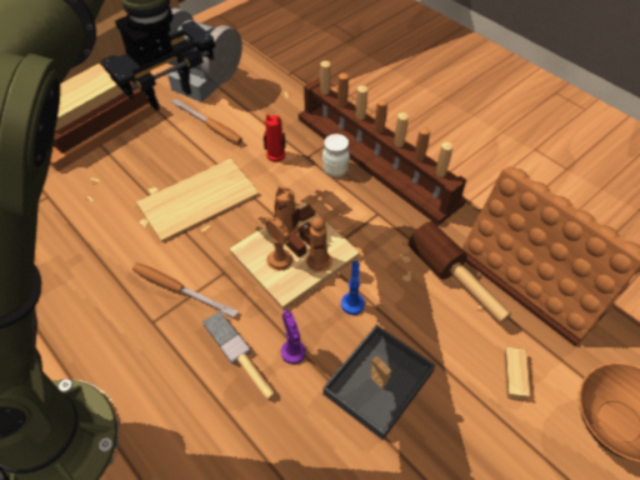

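The before and after crops match: each figure's foot is back in the same place (sun at (430,205) before and (430,505) after, rows offset by 300). The wedge is in the tray at (381,371), the jar is unmoved, and the arm is clear.

```bash
python3 -c "
from cell import workorder
print(workorder.sign_off())"
```

```text
the job is handed in; nothing more can be done
None
```

I've handed the job in, and the sign-off returned no verdict; in the last pictures all three figures stand upright on their original marks, the wedge is in the tray and the glue jar has not moved.

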